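Hold a notched sample slide flush on a tilted, sprung inspection stage

ROBOT

A 7-joint arm with a two-finger parallel gripper is mounted at the origin on a cart in front of the work surface, level with it; the furniture and walls round the work are solid. World frame = base frame: x ahead of the robot, y to its left, z up, the work surface at z = 0. Lengths are in mm, angles in rad, forces in N, time in s.
With the tool pointing down it reaches from about 400 to 875 mm from the base axis. Payload 4.4 kg.
Tool frame: the origin (TCP) lies midway between the tips of the shut fingers; the grasp point (between the pads) lies ctrl.tcp_to_grasp behind it (ctrl.tcp_to_grasp is the distance from the TCP to the grasp point, in mm); z points along the fingers, y is the line along which they close (so a half turn about z gives the same grasp; the last joint's range is limited). The gripper opens to 85 mm and grips with 20 to 120 N. Pads are 22 mm wide; open, the fingers measure 114 mm over their backs; the gripper's body (76 mm by 85 mm) begins 54 mm behind the grasp point. The pads swing forward as they close: fully open they stand 13 mm farther back than shut.
Start: joints at [1.046, 0.628, 0.038, 1.517, -0.027, 0.996, -0.02], TCP at [287.895, -582.781, 231.313] pointing down, gripper open.
Joint ranges: [-3.06, 3.06], [-0.37, 2.12], [-1.25, 1.32], [0.18, 2.47], [-1.1, 4.24], [0.23, 1.98], [-2.94, 2.94]. Speed limits (rad/s): [2.57, 2.57, 3.14, 3.14, 3.14, 3.14, 3.14].

INTERFACE

Orientations are given as [roll, pitch, yaw] about the fixed x, y, z axes, in that order (R = Rz(yaw) Ry(pitch) Rx(roll)).
In Python, from cell import ctrl, get_image, get_calibration, workorder, boxes_of, place_of gives the robot as it stands.
- The arm moves only by the tool play_rows, never from a script. Its argument "series" is a list that holds one entry, the list of rows, each a list of 7 numbers: the shift along the world's x, y, z in cm, then the turn, a rotation vector about the world's x, y, z in degrees, then the closure, from 0 (fully open) to 1 (shut). A call has 1 to 20 rows; each row shifts and turns the commanded pose from where the row before left it; what a row does not reach is not made up. A row lasts 1/8 s, in which the tool goes at most 62.5 mm and 10.7 degrees, less where a joint would pass 70% of its speed; a pose out of reach is approached as far as the arm can. A call with a gripper value outside its range is refused whole. The fingers move at their own pace and stop on an object; the grip force is fixed at half the most. Time passes only in rows, so rows that do not move let the fingers close. It gives the time, the measured TCP pose, the force, the opening and the grip force at its end, in the units of the state.
- ctrl.read_state(): the state, without advancing time (a new reading comes with each control period).
- get_image(name): name is "side" or "top"; returns (picture, depth): 400x640x3 uint8, red, green, blue; 400x640 float32, mm along the optical axis (not along the pixel's ray), 0 where there is no reading.
- get_calibration(name): a dict with "K" (3x3 intrinsics, pixels), "R" (3x3) and "t" (3): a world point X has camera coordinates R X + t. Camera axes: x right, y down, z forward; pixel columns grow to the right and rows downward; lengths in mm; the calibration is good to about 2 mm. A picture is of the moment at which its call begins. get_calibration takes no time and is no camera call.
- workorder.finish_job(): hands the job in; it is judged then, once.
Trained networks look in the newest picture that a camera, given by its name, has taken for a name from the list of things; names that differ only in an ending like _2 or _b are one class to them, and where a whole thing is asked for, a point or a joint stands for the part that bears it (a point fixed in the world has none). Each returns a list of dicts, best first, with "p" (0 to 1); they miss things now and then, are a little off and sometimes report something else, mostly with a low value. They report only what shows in the picture. A call takes as long as a camera call. They do not tell look-alikes from the thing itself.
- boxes_of(target, camera): "pixel" ([column, row] in pixels, amid what is visible of it).
- place_of(target, camera): "pixel" ([column, row] in pixels: a listed point, or the origin of a listed thing).
The state is a dict: "clock": time; "qpos": joint angles; "qd": joint speeds; "tau": joint torques, N m; "eef_pos": TCP position; "tool_rot": TCP orientation; "force": force on the tool from outside, world axes, zero at the start; "torque": the same for the moment, N m; "width": finger opening in mm; "gripper_force": force on a finger pad.
Only numpy, scipy, OpenCV 4.12 (cv2) and the standard library are available. Lean on these libraries where they do the work, as an engineer would, in place of code of your own. Each camera call takes 0.05 s, during which the arm holds its last target. There are 200 camera calls.

TASK

Pick up the notched wooden sample slide, turn it so that its notch goes round the pin on the tilted stage, and lay it lengthwise and flush on that sloping face, dark side up. Press it gently down until the sprung stage has given about half of its 10 mm travel, and finish while still gripping the slide and holding it there. Do not change the stand's tilt, and leave the brush, spatula, small jar and sanding block where they are.

Things in the scene. Friction and masses are not known exactly. Their poses are not given: they have to be found in the camera images.
- slide: Loose wooden sample slide, a plate 96 x 60 x 12 mm, 40 to 85 g, pale underside and darker top, lying flat on the table; it can be gripped across its 60 mm width. Origin: centre of the underside; x along the 96 mm length towards the notched end, y across, z up out of the dark top. The notch is an open slot 16 mm wide and 16 mm deep in the middle of the short +x edge (from x = 32 to 48 mm), right through the thickness.
- notch (a point): Middle of the slide's notch, on the underside plane, 39.5 mm from the slide's origin along its x; axes as the slide's.
- stand: Fixed grey stand, base 120 x 90 x 10 mm, two cheeks up to 82 mm above the table (48 mm over both) with a black clamp knob on the -y side reaching 36 mm from the middle. It carries a tilting aluminium head that is clamped tight, and on that the sprung steel stage. Origin: centre of the base's underside; x runs from the low side of the slope to the high side, seen from above.
- head_end (a point): Point at the high end of the tilting head, under the stage: it shows whether the tilt was changed. The head is clamped at an angle between 0.2 and 0.5 rad, different every time.
- stage_face (a point): Centre of the stage's flat top face, a steel plate 96 mm long (x), only 40 mm wide (y) and 6 mm thick, about 125 mm above the table: the slide overhangs it by 10 mm on both sides, so that fingertips beside the slide pass clear of it. x points uphill along the slope, z is the outward normal of the face; the low end is towards the robot.
- pin_foot (a point): Foot of the index pin on the stage face, on its midline 39.5 mm uphill of the face's centre. The pin is 6 mm in diameter and stands 14 mm out of the face.
- stage (a joint): How far the stage is pressed in along the normal of its face, in m: 0 when free, 0.010 at its stop. It is sprung: 2 N to start it moving, then 1 N per mm.
- small_brush: Bystander: slim brush lying flat, 189 x 23 x 11 mm, between the slide and the stand. Origin: centre of the underside.
- hera_long: Bystander: long wooden spatula lying flat, 200 x 26 x 9 mm. Origin: centre of the underside.
- jar_shell: Bystander: small screw jar, 38 mm wide, 46 mm high. Origin: centre of the underside.
- sand_block_grey: Bystander: grey sanding block, 48 x 74 x 28 mm. Origin: centre of the underside.
Things that resemble listed ones, but are neither listed nor needed, are in the scene too. Of the things that look like the slide, take the one that is nearest to the robot's base at the start.

How it is judged:
By the outcome, as a careful person would: the job done as asked, in the order asked, and still so for the second after the job is handed in, while the arm keeps its last pose, push and grip.
It also fails if it takes over 38 s, if anything falls off the work surface, if the arm or the gripper's body presses on something with over 40 N, if the wrist force passes 120 N, or if a joint passes its speed limit or range.

## Working session

There is one attempt and no reset: what is moved stays moved. The work goes in short steps, Python scripts to look and compute and a tool call to move; the robot and the scene stay as the last step left them, time stands still between calls to the robot, and variables do not carry over. Pictures are saved under pics/ and viewed, at most 10 in all, crops included, and the job is handed in when it is done.

Besides the shell and the picture viewer there is one more tool, called after "Emit:" as name(argument=value, ...) on one line, values as JSON. play_rows: Moves the arm, as the interface text tells. Its arguments: {"type":"object","properties":{"series":{"type":"array"}},"required":["series"]}

```bash
mkdir -p pics; ls
cat > h.py <<'E'
import numpy as np, cv2
from cell import ctrl,get_image,get_calibration,workorder,boxes_of,place_of
def world(cam,depth,px):
    c=get_calibration(cam);K,R,t=map(np.array,(c['K'],c['R'],c['t']))
    px=np.atleast_2d(px).astype(float);d=np.atleast_1d(depth)
    r=np.c_[px,np.ones(len(px))]@np.linalg.inv(K).T
    return (r*d[:,None]-t.ravel())@R
def cloud(cam,depth):
    v,u=np.nonzero(depth>0)
    W=np.full(depth.shape+(3,),np.nan);W[v,u]=world(cam,depth[v,u],np.c_[u,v]);return W
E
python3 - <<'E'
from h import *
print(ctrl.read_state(),ctrl.tcp_to_grasp)
for c in('top','side'):
    im,d=get_image(c);cv2.imwrite(f'pics/{c}0.png',im[:,:,::-1]);np.savez(f'{c}0.npz',im=im,d=d)
    W=cloud(c,d)
    for n in('slide','notch','stage_face','pin_foot','stand','head_end','small_brush'):
        for f in (boxes_of,place_of):
            for r in f(n,c)[:4]:
                u,v=np.round(r['pixel']).astype(int);print(c,n,f.__name__[:3],u,v,round(r['p'],2),W[v,u].round())
E
```

```text
pics
{'clock': 0.0, 'qpos': array([ 1.04621197,  0.62935663,  0.03842442,  1.51835272, -0.02698338,
        0.99628873, -0.02000494]), 'qd': array([-0.00160625, -0.00035836,  0.00025896,  0.00202778,  0.00211111,
       -0.00023341, -0.00132043]), 'tau': array([-8.84654110e-04, -5.63408732e+01,  1.22605383e+00, -1.93453932e+01,
        1.09479626e-02,  1.01839119e-02,  1.93110475e-05]), 'eef_pos': array([ 287.61691565, -582.21793744,  230.3868479 ]), 'tool_rot': array([-3.13970501e+00,  2.87569967e-05,  4.58803029e-01]), 'force': array([ 0.3153271 , -0.16546944,  0.31652617]), 'torque': array([ 0.03419839, -0.01985335, -0.00465497]), 'gripper_force': 0.0, 'width': 85.61810349399315} 18.700000000000003
top slide cal 327 218 0.6 [508. 123.  12.]
top slide cal 187 245 0.6 [397. 582.  15.]
top slide cal 282 202 0.57 [557. 278.   9.]
top slide cal 324 218 0.89 [509. 133.   8.]
top slide cal 279 207 0.8 [540. 287.   8.]
top slide cal 189 245 0.8 [397. 576.  14.]
top slide cal 397 176 0.33 [629. -90. 142.]
top notch cal 327 219 0.79 [505. 123.  12.]
top notch cal 186 244 0.71 [399. 584.  23
[... 1169 characters left out ...]
60 0.79 [506. 311.  10.]
side notch cal 332 241 0.57 [494. 179.   6.]
side stage_face cal 338 174 0.66 [593. -94. 122.]
side stage_face cal 338 176 0.73 [587. -80. 119.]
side pin_foot cal 336 174 0.54 [595. -81. 126.]
side pin_foot cal 328 170 0.74 [625. -79. 137.]
side stand cal 333 192 0.67 [602. -70.  60.]
side stand cal 298 287 0.64 [459. 449.  25.]
side stand cal 338 175 0.44 [588. -84. 122.]
side head_end cal 336 175 0.52 [593. -77. 123.]
side head_end cal 329 172 0.79 [619. -75. 132.]
side small_brush cal 346 222 0.77 [503.  46.   9.]
side small_brush cal 336 175 0.52 [593. -77. 123.]
side small_brush cal 342 226 0.63 [500.  87.  13.]
side small_brush cal 336 174 0.52 [595. -81. 126.]
```

Run:
```python
from h import *
a=np.load('top0.npz')['im'][:,:,::-1];b=np.load('side0.npz')['im'][:,:,::-1]
cv2.imwrite('pics/c1.png',cv2.resize(a[130:290,160:460],None,fx=2.66,fy=2.66,interpolation=2)[:600,:800])
cv2.imwrite('pics/c2.png',cv2.resize(a[190:250,290:370],None,fx=10,fy=10,interpolation=2)[:600])
for c in('top','side'):
    k=get_calibration(c);print(-np.array(k['R']).T@np.array(k['t']).ravel(),k['K'][0][0])
```

```text
[ 246.89412451  126.63700362 1524.96627361] 456.21965753891584
[  85.53158359 1075.93070659  539.07542396] 370.553006068002
```

View pics/c1.png

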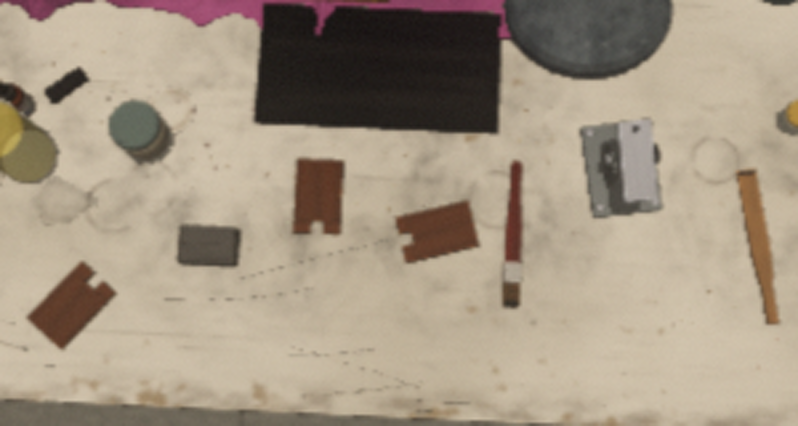

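View pics/c2.png

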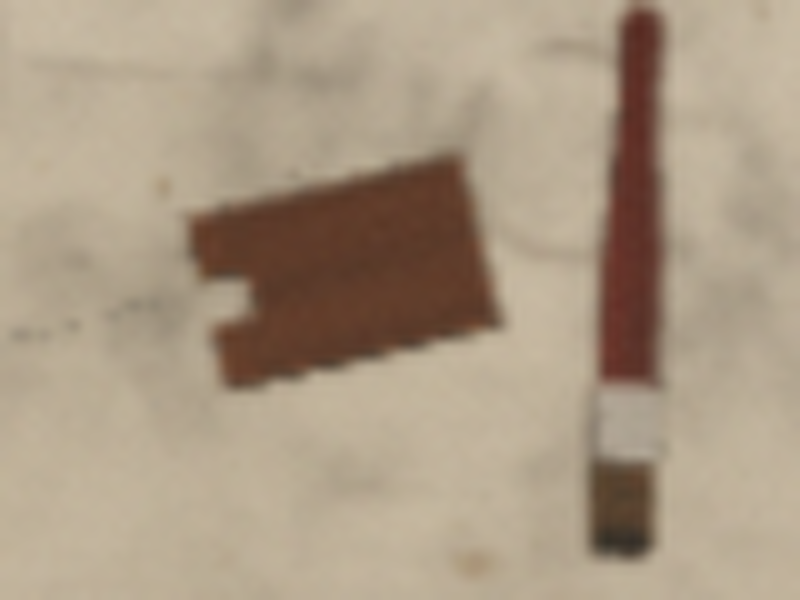

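View pics/side0.png

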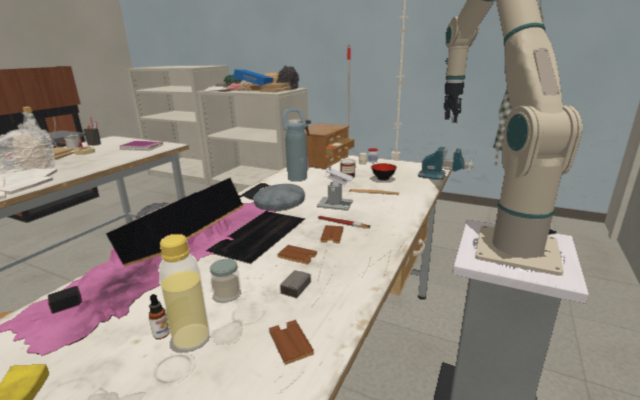

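Candidates in the top picture: A (324,218), B (280,204) and C (187,245). All three are brown notched slides, and A at about 523 mm is nearest the base. The crop shows A dark side up with its notch at the left (about pixel 313,220) and the brush to its right. Next I measure A and the stage.

```bash
cat > m.py <<'E'
from h import *
def plane_z(cam,px,z):
    c=get_calibration(cam);K,R,t=map(np.array,(c['K'],c['R'],c['t']));C=-R.T@t.ravel()
    r=(np.c_[px,np.ones(len(px))]@np.linalg.inv(K).T)@R
    return C+r*((z-C[2])/r[:,2])[:,None]
def slide(cam,im,near=(508,125),z=12):
    hsv=cv2.cvtColor(im,cv2.COLOR_RGB2HSV);m=((hsv[...,1]>110)&(hsv[...,2]<150)).astype(np.uint8)
    n,l,s,c=cv2.connectedComponentsWithStats(m)
    best=min((i for i in range(1,n) if s[i,4]>60),key=lambda i:np.linalg.norm(plane_z(cam,c[i:i+1],z)[0,:2]-near))
    v,u=np.nonzero(l==best);P=plane_z(cam,np.c_[u,v],z)[:,:2]
    r=cv2.minAreaRect(P.astype(np.float32));return r,P.mean(0),len(v)
E
python3 - <<'E'
from m import *
ims={c:[get_image(c) for _ in range(8)] for c in('top','side')}
for c in ims:
    im=ims[c][0][0];D=np.stack([x[1] for x in ims[c]]);print(c,'frame sd',np.median(D.std(0)))
    d=np.where((D>0).all(0),D.mean(0),0);np.savez(c+'avg.npz',im=im,d=d)
    print(slide(c,im))
    W=cloud(c,d)
    near=(abs(W[...,0]-590)<80)&(abs(W[...,1]+90)<60)&(W[...,2]>98)
    v,u=np.nonzero(near);P=W[near];print(len(P),u.min(),u.max(),v.min(),v.max())
    # robust plane
    best=None;rng=np.random.default_rng(0)
    for _ in range(1000):
        q=P[rng.choice(len(P),3,False)];n=np.cross(q[1]-q[0],q[2]-q[0]);n/=np.linalg.norm(n)+1e-9
        if abs(n[2])<.8: continue
        k=abs((P-q[0])@n)<4
        if best is None or k.sum()>best.sum():best=k
    Q=P[best];cen=Q.mean(0);n=np.linalg.svd(Q-cen)[2][2];n*=np.sign(n[2])
    print('inl',best.sum(),cen.round(1),n.round(3),'tilt',np.arccos(n[2]),'yaw',np.arctan2(-n[1],-n[0]),'rms',((Q-cen)@n).std())
    print(cv2.minAreaRect(Q[:,:2].astype(np.float32)))
    o=P[((P-cen)@n)>4];print('above',o.round()[:15])
    b=(abs(W[...,0]-590)<90)&(abs(W[...,1]+90)<75)&(abs(W[...,2]-10)<8)
    s=im[max(v.min()-15,0):v.max()+30,u.min()-20:u.max()+20,::-1]
    f=min(600//s.shape[0],800//s.shape[1]);cv2.imwrite(f'pics/st_{c}.png',cv2.resize(s,None,fx=f,fy=f,interpolation=2));print('crop',u.min()-20,v.min()-15,f)
E
```

```text
top frame sd 4.026536
(((512.2224731445312, 134.37977600097656), (56.485267639160156, 92.05541229248047), 15.469277381896973), array([512.89983146, 132.04115003]), 430)
380 392 407 174 205
inl 366 [ 589.7 -102.2  122.4] [-0.312 -0.049  0.949] tilt 0.32142430219045715 yaw 0.15599391943602736 rms 1.2253841059033033
((590.5887451171875, -102.35972595214844), (92.03819274902344, 39.806396484375), 9.095860481262207)
above [[624. -95. 150.]
 [624. -99. 148.]
 [621. -96. 148.]
 [621. -99. 149.]]
crop 372 159 7
side frame sd 3.310204
(((510.1864929199219, 145.26443481445312), (55.62493896484375, 105.43244934082031), 15.896662712097168), array([510.16275488, 145.38838795]), 274)
223 325 351 166 181
inl 140 [590.3 -92.8 122.1] [-0.325  0.017  0.945] tilt 0.3319193938844142 yaw -0.053090579923160124 rms 1.3229604359204725
((591.7566528320312, -97.26190948486328), (90.50404357910156, 40.7529296875), 8.485509872436523)
above [[627. -91. 149.]
 [624. -94. 149.]
 [626. -89. 146.]
 [623. -92. 145.]
 [627. -91. 141.]]
crop 305 151 10
```

```bash
python3 -c "
import cv2;a=cv2.imread('pics/st_top.png');b=cv2.imread('pics/st_side.png');print(a.shape,b.shape)
h=400;a=cv2.resize(a,(390,h*390//a.shape[1]*1)) if 0 else cv2.resize(a,None,fx=390/a.shape[1],fy=390/a.shape[1]);b=cv2.resize(b,None,fx=390/b.shape[1],fy=390/b.shape[1])
import numpy as np;o=np.zeros((600,800,3),'uint8');o[:min(600,a.shape[0]),:390]=a[:600];o[:min(600,b.shape[0]),400:790]=b[:600];cv2.imwrite('pics/st.png',o)"
```

```text
(532, 385, 3) (600, 660, 3)
```

View pics/st.png

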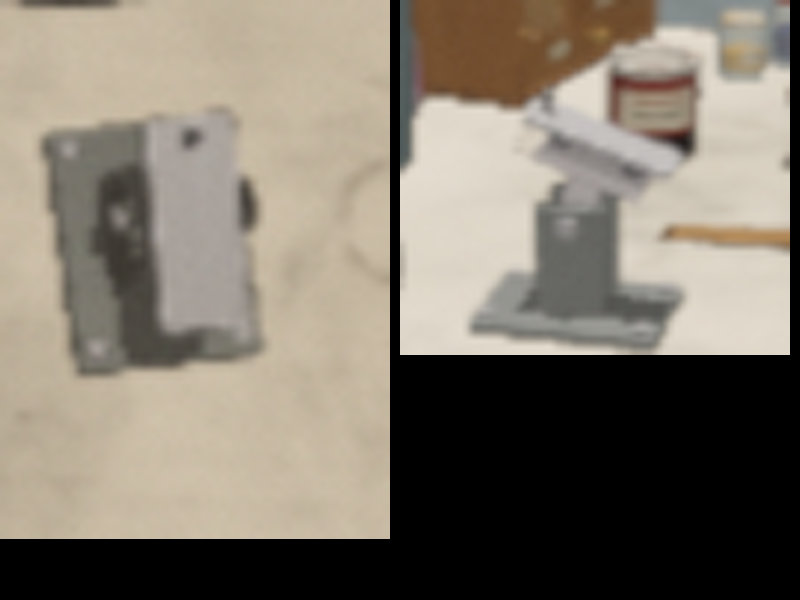

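Emit:
play_rows(series=[[[1.4, 4.5, 0, 0, 0, 4.95, 0], [1.4, 4.5, 0, 0, 0, 4.95, 0], [1.4, 4.5, 0, 0, 0, 4.95, 0], [1.4, 4.5, 0, 0, 0, 4.95, 0], [1.4, 4.5, 0, 0, 0, 4.95, 0], [1.4, 4.5, 0, 0, 0, 4.95, 0], [1.4, 4.5, 0, 0, 0, 4.95, 0], [1.4, 4.5, 0, 0, 0, 4.95, 0], [1.4, 4.5, 0, 0, 0, 4.95, 0], [1.4, 4.5, 0, 0, 0, 4.95, 0], [1.4, 4.5, -2.5, 0, 0, 4.95, 0], [1.4, 4.5, -2.5, 0, 0, 4.95, 0], [1.4, 4.5, -2.5, 0, 0, 4.95, 0], [1.4, 4.5, -2.5, 0, 0, 4.95, 0], [1.4, 4.5, -2.5, 0, 0, 4.95, 0], [1.4, 4.3, -2.5, 0, 0, 4.95, 0], [0, 0, 0, 0, 0, 0, 0], [0, 0, 0, 0, 0, 0, 0]]])

```text
clock: 4.55
eef_pos: [511.7, 134.6, 81.2]
tool_rot: [-3.141, 0.001, 1.841]
force: [0.1, -0.5, 0.1]
width: 85.3
gripper_force: 0.0
```

Run:
```python
from m import *
o=[]
for c,(u0,v0,u1,v1) in(('top',(284,180,364,250)),('side',(290,190,370,260))):
    im,d=get_image(c);o.append(cv2.resize(im[v0:v1,u0:u1,::-1],(400,350),interpolation=2))
cv2.imwrite('pics/g1.png',np.hstack(o))
```

```text
(no output)
```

View pics/g1.png

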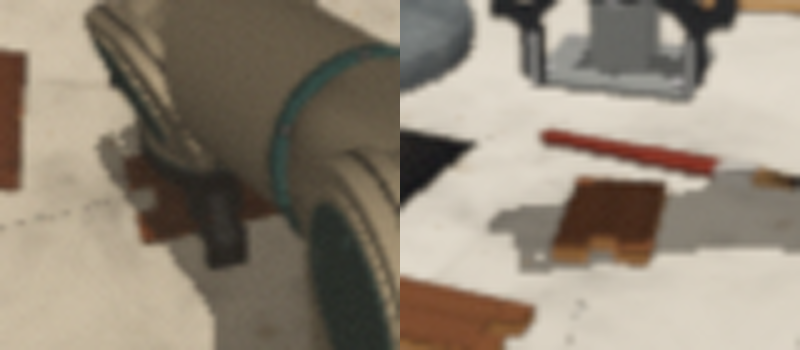

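The top view is mostly hidden by the arm. In the side view the fingers straddle the slide: tips at crop (535,80) and (700,95), slide at 560 to 660. The alignment is good, so I descend.

Emit:
play_rows(series=[[[0, 0.1, -2.5, 0, 0, 0, 0], [0, 0, -2.5, 0, 0, 0, 0], [0, 0, -2.0, 0, 0, 0, 0], [0, 0, -1.3, 0, 0, 0, 0.15], [0, 0, 0, 0, 0, 0, 0.15], [0, 0, 0, 0, 0, 0, 0.2]]])

```text
clock: 5.4
eef_pos: [512.5, 136.1, -1.0]
tool_rot: [3.14, -0.0, 1.841]
force: [-0.3, 0.3, 0.2]
width: 68.2
gripper_force: 0.0
```

Emit:
play_rows(series=[[[0, 0, -0.15, 0, 0, 0, 0.25], [0, 0, 0, 0, 0, 0, 0.27], [0, 0, 0, 0, 0, 0, 0.27]]])

```text
clock: 5.78
eef_pos: [512.3, 136.4, -2.9]
tool_rot: [3.141, -0.0, 1.841]
force: [-0.2, 0.7, 0.6]
width: 62.5
gripper_force: 0.2
```

Emit:
play_rows(series=[[[0, 0, -0.1, 0, 0, 0, 0.27], [0, 0, 0, 0, 0, 0, 0.6], [0, 0, 0, 0, 0, 0, 1], [0, 0, 0, 0, 0, 0, 1], [0, 0, 0, 0, 0, 0, 1]]])

```text
clock: 6.4
eef_pos: [512.1, 136.3, -3.7]
tool_rot: [3.141, 0.0, 1.841]
force: [-0.6, -1.2, 5.4]
width: 58.3
gripper_force: 64.6
```

Emit:
play_rows(series=[[[0, 0, 2, 0, 0, 0, 1], [0, 0, 4, 0, 0, 0, 1], [0, 0, 5, 0, 0, 0, 1], [0, 0, 5, 0, 0, 0, 1], [0.6, -2.4, 4, 0, 0, -9.67, 1], [0.6, -2.4, 0, 0, 0, -9.67, 1], [0.6, -2.4, 0, 0, 0, -9.67, 1], [0.6, -2.4, 0, 0, 0, -9.67, 1], [0.6, -2.4, 0, 0, 0, -9.67, 1], [0.6, -2.4, 0, 0, 0, -9.67, 1], [0.6, -2.4, 0, 0, 0, -9.67, 1], [0.6, -2.4, 0, 0, 0, -9.67, 1], [0.6, -2.4, 0, 0, 0, -9.67, 1], [0.6, -2.2, 0, 0, 0, -9.67, 1], [0, 0, 0, 0.95, -6.13, 0, 1], [0, 0, 0, 0.95, -6.13, 0, 1], [0, 0, -1, 0.95, -6.13, 0, 1], [0, 0, -1, 0, 0, 0, 1], [0, 0, 0, 0, 0, 0, 1], [0, 0, 0, 0, 0, 0, 1]]])

```text
clock: 8.9
eef_pos: [573.4, -101.4, 176.1]
tool_rot: [3.141, -0.325, 0.155]
force: [0.7, 0.8, -0.8]
width: 58.1
gripper_force: 64.3
```

Run:
```python
from m import *
s=ctrl.read_state();print(s['eef_pos'].round(1),s['tool_rot'].round(3),s['force'].round(1),s['width'])
o=[]
for c,(u0,v0,u1,v1) in(('top',(360,150,440,220)),('side',(295,120,375,190))):
    im,d=get_image(c);np.savez(c+'h.npz',im=im,d=d);o.append(cv2.resize(im[v0:v1,u0:u1,::-1],(400,350),interpolation=2))
cv2.imwrite('pics/g2.png',np.hstack(o))
```

```text
[ 573.4 -101.4  176.1] [ 3.141 -0.325  0.155] [ 0.7  0.8 -0.8] 58.112281298644355
```

View pics/g2.png

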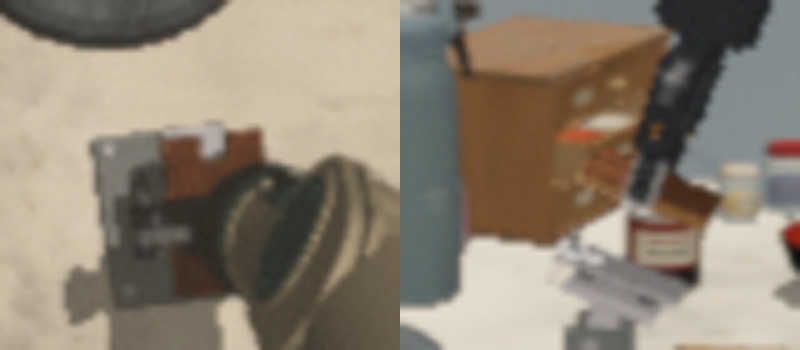

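```bash
cat > ov.py <<'E'
from m import *
from scipy.spatial.transform import Rotation as Ro
def proj(cam,X):
    c=get_calibration(cam);K,R,t=map(np.array,(c['K'],c['R'],c['t']));x=(np.atleast_2d(X)@R.T+t.ravel())@K.T
    return x[:,:2]/x[:,2:]
SL=np.array([[48,-30],[48,-8],[32,-8],[32,8],[48,8],[48,30],[-48,30],[-48,-30]],float)
ST=np.array([[48,-20],[48,20],[-48,20],[-48,-20]],float)
def slide_pose(s,off=(0,0,3.7)): # in slide frame: origin minus TCP
    R=Ro.from_euler('xyz',s['tool_rot']).as_matrix()@np.diag([1,-1,-1.]);return R,np.array(s['eef_pos'])+R@np.array(off,float)
def stage(o=(590.4,-99.5,122),yaw=8.8,t=.325):
    return Ro.from_euler('zy',[np.radians(yaw),-t]).as_matrix(),np.array(o,float)
def draw(img,cam,f,u0,v0,R,o,poly,h,col):
    for z in h:
        X=np.c_[poly,np.full(len(poly),z)]@R.T+o
        p=((proj(cam,X)-[u0,v0]+.5)*f).astype(int);cv2.polylines(img,[p],True,col,1)
def overlay(s,ims,path,st=stage(),off=(0,0,3.7)):
    o=[]
    for c,(u0,v0,u1,v1) in(('top',(375,160,425,220)),('side',(312,135,362,195))):
        g=cv2.resize(ims[c][v0:v1,u0:u1,::-1],None,fx=8,fy=8,interpolation=0)
        R,p=slide_pose(s,off);draw(g,c,8,u0,v0,R,p,SL,(0,12),(0,255,0));draw(g,c,8,u0,v0,*st,ST,(0,),(255,0,0))
        P=st[1]+st[0]@np.array([39.5,0,0]);q=((proj(c,np.array([P,P+14*st[0][:,2]]))-[u0,v0]+.5)*8).astype(int)
        cv2.line(g,tuple(map(int,q[0])),tuple(map(int,q[1])),(0,0,255),2);o.append(g)
    cv2.imwrite(path,np.hstack(o))
E
python3 - <<'E'
from ov import *
overlay(ctrl.read_state(),{c:np.load(c+'h.npz')['im'] for c in('top','side')},'pics/ov1.png')
E
```

```text
(no output)
```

View pics/ov1.png

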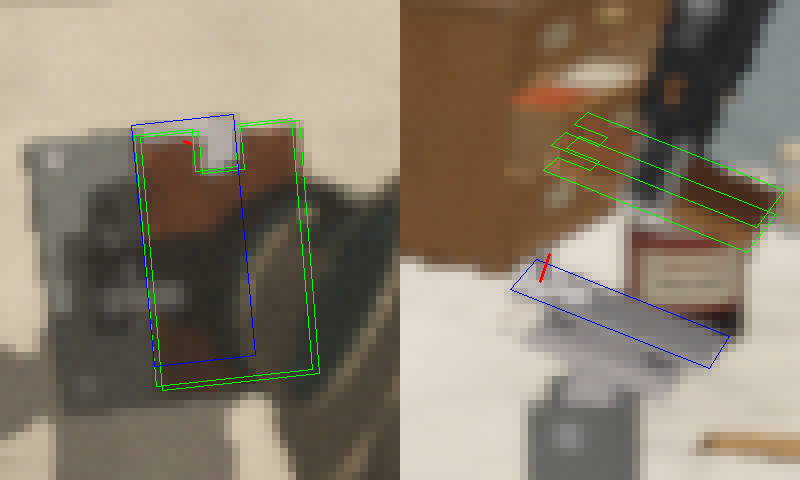

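```bash
cat > fit.py <<'E'
from ov import *
from scipy.optimize import minimize
def fitshift(cam,score,R,o,poly,h,clip,ring=4):
    """best pixel shift of the projected body (hull of faces at h, clipped by slide-x range) on a per-pixel score in [-1,1]"""
    F=8
    m=None
    def mask(pl,hh):
        M=None
        for z in hh:
            X=np.c_[pl,np.full(len(pl),z)]@R.T+o;q=proj(cam,X)
            a=np.zeros((400*F//4,640*F//4),np.uint8)
            q2=np.round((q-off+.5)*F).astype(np.int32);cv2.fillPoly(a,[q2],255);M=a if M is None else M|a
        return M
    c=proj(cam,o)[0];off=c-np.array([80,50])
    off=np.floor(off)
    body=mask(poly,h)
    win=mask(np.array([[clip[0],-38],[clip[1],-38],[clip[1],38],[clip[0],38]],float),h)
    best=[]
    for du in np.arange(-3,3.01,.25):
        for dv in np.arange(-3,3.01,.25):
            T=np.float32([[1,0,du*F],[0,1,dv*F]])
            b=cv2.resize(cv2.warpAffine(body,T,body.shape[::-1]),None,fx=1/F,fy=1/F,interpolation=cv2.INTER_AREA)/255.
            w=cv2.resize(cv2.warpAffine(win,T,body.shape[::-1]),None,fx=1/F,fy=1/F,interpolation=cv2.INTER_AREA)/255.
            S=score[int(off[1]):int(off[1])+b.shape[0],int(off[0]):int(off[0])+b.shape[1]]
            b=b[:S.shape[0],:S.shape[1]];w=w[:S.shape[0],:S.shape[1]]
            best.append(((w*(2*b-1)*S).sum()/w.sum(),du,dv))
    return max(best)
def brown(im):
    h=cv2.cvtColor(im,cv2.COLOR_RGB2HSV).astype(float);return np.clip((h[...,1]-105)/35,-1,1)
def bright(im):
    return np.clip((im.astype(float).min(2)-135)/25,-1,1)
def jac(cam,o):
    return np.array([(proj(cam,o+e)-proj(cam,o))[0] for e in np.eye(3)]).T
E
python3 - <<'E'
from fit import *
R,o=slide_pose(ctrl.read_state())
Rs,os_=stage()
for c,clip in(('top',(22,56)),('side',(-56,-18))):
    im=np.load(c+'h.npz')['im'];i0=np.load(c+'avg.npz')['im'];d0=np.load(c+'avg.npz')['d']
    print(c,'slide',fitshift(c,brown(im),R,o,SL,(0,12) ,clip))
    W=cloud(c,d0);zz=W[...,2]
    n=Rs[:,2];inl=(abs((W-os_)@n)<9)&(np.abs((W-os_)[...,:2]).max(-1)<75)
    print(c,'stage',fitshift(c,np.where(inl,1.,-1.),Rs,os_,ST,(0,),(-58,58)))
    print(np.round(jac(c,os_),3).tolist(), np.round(jac(c,o),3).tolist())
for c in('top','side'):
    im=np.load(c+'avg.npz')['im'];print(im[180:200,[388,396,400,404,412]].mean(2).mean(0) if c=='top' else '')
E
```

```text
top slide (np.float64(0.6856748439189554), np.float64(0.25), np.float64(1.0))
top stage (np.float64(0.9081850408282042), np.float64(0.75), np.float64(0.25))
[[0.003, -0.316, 0.052], [-0.307, -0.014, -0.073]] [[0.002, -0.33, 0.057], [-0.321, -0.014, -0.075]]
side slide (np.float64(0.6943567853904313), np.float64(-1.25), np.float64(0.5))
side stage (np.float64(0.8030899727355346), np.float64(-0.75), np.float64(0.5))
[[-0.254, -0.109, 0.0], [-0.033, 0.079, -0.264]] [[-0.261, -0.109, 0.002], [-0.029, 0.072, -0.273]]
[ 76.98333333 161.85       163.4        161.2        178.95      ]
```

Emit:
play_rows(series=[[[0, -0.25, 0, 0, 0, 0, 1], [0.47, 0.07, -1.42, 0, 0, 0, 1], [0.47, 0.07, -1.42, 0, 0, 0, 1], [0.47, 0.07, -1.42, 0, 0, 0, 1], [0, 0, 0, 0, 0, 0, 1], [0, 0, 0, 0, 0, 0, 1]]])

```text
clock: 9.75
eef_pos: [586.0, -102.1, 133.2]
tool_rot: [3.141, -0.324, 0.154]
force: [0.5, -0.3, -0.8]
width: 58.2
gripper_force: 64.4
```

Run:
```python
from fit import *
s=ctrl.read_state();print(s['clock'],s['eef_pos'],s['force'].round(2),s['torque'].round(3))
ims={}
for c in('top','side'):
    im,d=get_image(c);ims[c]=im;np.savez(c+'h2.npz',im=im,d=d)
R,o=slide_pose(s)
for c,clip in(('top',(22,56)),('side',(-56,-18))): print(c,fitshift(c,brown(ims[c]),R,o,SL,(0,12),clip))
overlay(s,ims,'pics/ov2.png',stage((591.4,-101.2,121.3)))
```

```text
9.75 [ 586.01736192 -102.13770704  133.18487983] [ 0.47 -0.26 -0.81] [-0.033  0.362  0.029]
top (np.float64(0.6820885250157313), np.float64(0.0), np.float64(1.25))
side (np.float64(0.7426081907321599), np.float64(-0.5), np.float64(-0.25))
```

View pics/ov2.png

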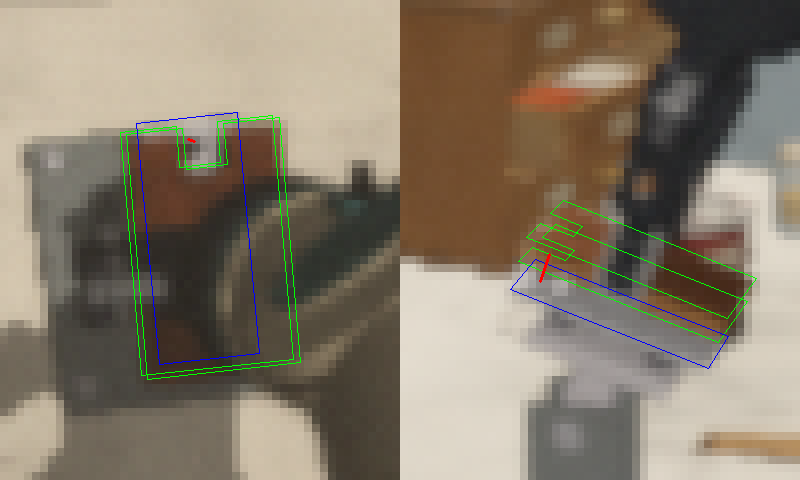

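Run:
```python
from fit import *
s=ctrl.read_state();R,o=slide_pose(s);Rs,os_=stage((591.4,-101.2,121.3))
print('slide in stage',(Rs.T@(o-os_)).round(2), Ro.from_matrix(Rs.T@R).as_rotvec(degrees=True).round(2))
i0=np.load('topavg.npz')['im'];i2=np.load('toph2.npz')['im']
print('pin before');print(i0[172:182,393:406].mean(2).astype(int))
print('now R');print(i2[172:184,390:412,0]);print('now B');print(i2[172:184,390:412,2])
print('proj foot/tip',proj('top',np.array([os_+Rs@[39.5,0,0],os_+Rs@[39.5,0,14]])))
print('slot c bottom/top',proj('top',np.array([o+R@[40,0,0],o+R@[40,0,12]])))
i0=np.load('sideavg.npz')['im'];print(i0[160:174,322:338].mean(2).astype(int));print('side',proj('side',np.array([os_+Rs@[39.5,0,0],os_+Rs@[39.5,0,14]])))
```

```text
slide in stage [-1.1  -1.23 17.2 ] [ 2.8  -0.22 -0.45]
pin before
[[182 182 184 182 183 183 181 181 181 184 181 181 180]
 [184 183 183 180 181 182 182 182 179 178 176 179 179]
 [179 180 180 181 178 181 179 173 159 151 149 161 178]
 [156 150 160 166 167 171 173 173 164 161 159 156 164]
 [159 158 161 163 160 161 164 165 164 162 161 151 152]
 [166 164 164 164 144 114 114 143 161 164 163 160 163]
 [165 166 162 161 135  86  90 129 160 164 165 164 171]
 [168 165 166 161 140 102 123 153 164 162 164 167 175]
 [169 164 163 161 155 150 155 164 165 166 163 165 175]
 [166 164 163 163 163 162 165 166 166 163 162 166 175]]
now R
[[208 209 208 208 207 208 208 208 206 207 208 207 207 206 206 202 203 203
  204 205 205 209]
 [208 209 209 208 208 208 206 207 206 207 206 205 202 201 202 204 204 204
  204 205 207 209]
 [208 208 208 205 203 205 205 204 203 203 196 180 171 170 179 197 198 201
  200 202 203 205]
 [203 200 192 176 172 176 183 184 191 190 189 180 173 160 153 153 147 152
  151 161 189 203]
 [149 141 154 171 165 154 153 157 172 178 177 168 150 132 125 113 111 109
  109 130 173 198]
 [111 102 10
[... 2215 characters left out ...]
 93  99 128 153 188 209 214 216]
 [ 80  80  79  76  81  87  92 104 108 137 187 209 214 216 217 217]
 [ 80  80  78  78  85  92  95 121 140 184 211 215 217 217 217 217]
 [ 80  79  82  77  89 119 131 120 134 188 213 216 216 216 216 217]
 [ 94  90  89  92 131 172 175 138 146 190 208 212 214 215 216 216]
 [157 151 149 151 175 191 178 145 145 179 195 199 204 209 212 215]
 [209 209 208 202 192 188 190 181 165 178 192 194 195 198 203 209]
 [213 213 212 195 170 168 184 189 186 190 193 194 195 194 195 197]
 [212 213 212 202 184 176 169 164 169 179 187 193 194 194 195 195]
 [214 214 211 206 198 195 195 176 149 140 160 184 190 189 192 193]]
side [[329.05586995 169.65949486]
 [330.14321363 166.29399112]]
```

The overlay's stage outline used the wrong Euler order, a 2.8° roll in the drawing only. In the top view the pin is at (398.4,178) and shows through the slot, which spans columns 397.7 to 402. Parallax centres it on landing. I shift 1.5 mm uphill and lower along the normal.

Emit:
play_rows(series=[[[0.14, 0.02, 0.05, 0, 0, 0, 1], [0.147, 0.023, -0.442, 0, 0, 0, 1], [0.147, 0.023, -0.442, 0, 0, 0, 1], [0.147, 0.023, -0.442, 0, 0, 0, 1], [0, 0, 0, 0, 0, 0, 1], [0, 0, 0, 0, 0, 0, 1]]])

```text
clock: 10.6
eef_pos: [592.0, -101.4, 121.0]
tool_rot: [-3.141, -0.325, 0.153]
force: [-0.7, -0.5, -1.0]
width: 58.4
gripper_force: 64.4
```

Emit:
play_rows(series=[[[0.032, 0.005, -0.095, 0, 0, 0, 1], [0, 0, 0, 0, 0, 0, 1], [0, 0, 0, 0, 0, 0, 1]]])

```text
clock: 10.98
eef_pos: [592.4, -101.4, 119.9]
tool_rot: [3.142, -0.325, 0.153]
force: [-0.2, -0.5, 0.5]
width: 58.1
gripper_force: 64.5
```

```bash
cat > st.py <<'E'
from h import *
s=ctrl.read_state();n=np.array([-.3155,-.0489,.9476]);x=np.array([.937,.145,.319]);y=np.array([-.153,.988,0])
print(s['clock'],s['eef_pos'].round(2),s['tool_rot'].round(4),'F n,x,y',[(s['force']@a).round(2) for a in(n,x,y)],'T n,x,y',[(s['torque']@a).round(3) for a in(n,x,y)],s['width'].round(2))
E
python3 st.py
```

```text
Traceback (most recent call last):
  File "st.py", line 3, in <module>
    print(s['clock'],s['eef_pos'].round(2),s['tool_rot'].round(4),'F n,x,y',[(s['force']@a).round(2) for a in(n,x,y)],'T n,x,y',[(s['torque']@a).round(3) for a in(n,x,y)],s['width'].round(2))
                                                                                                                                                                           ^^^^^^^^^^^^^^^^
AttributeError: 'float' object has no attribute 'round'
```

```bash
sed -i "s/s\['width'\].round(2)/round(s['width'],2)/" st.py; python3 st.py
```

```text
10.975 [ 592.44 -101.42  119.94] [ 3.1416 -0.325   0.1533] F n,x,y [np.float64(0.59), np.float64(-0.13), np.float64(-0.46)] T n,x,y [np.float64(0.029), np.float64(-0.008), np.float64(0.361)] 58.07
```

Emit:
play_rows(series=[[[0.032, 0.005, -0.095, 0, 0, 0, 1], [0, 0, 0, 0, 0, 0, 1], [0, 0, 0, 0, 0, 0, 1]]])

```text
clock: 11.35
eef_pos: [592.7, -101.4, 118.9]
tool_rot: [3.142, -0.325, 0.153]
force: [-0.6, -0.4, 2.0]
width: 58.4
gripper_force: 64.6
```

```bash
python3 st.py
```

```text
11.35 [ 592.75 -101.37  118.9 ] [ 3.1415 -0.3249  0.1534] F n,x,y [np.float64(2.15), np.float64(0.03), np.float64(-0.32)] T n,x,y [np.float64(-0.008), np.float64(-0.107), np.float64(0.258)] 58.43
```

Emit:
play_rows(series=[[[0.032, 0.005, -0.095, 0, 0, 0, 1], [0, 0, 0, 0, 0, 0, 1], [0, 0, 0, 0, 0, 0, 1]]])

```text
clock: 11.72
eef_pos: [593.1, -101.3, 117.9]
tool_rot: [-3.142, -0.325, 0.153]
force: [0.6, -1.0, 2.5]
width: 58.4
gripper_force: 64.7
```

```bash
python3 st.py
```

```text
11.725 [ 593.07 -101.29  117.92] [-3.1416 -0.3248  0.1532] F n,x,y [np.float64(2.26), np.float64(1.23), np.float64(-1.12)] T n,x,y [np.float64(0.024), np.float64(-0.101), np.float64(0.136)] 58.4
```

Emit:
play_rows(series=[[[0.032, 0.005, -0.095, 0, 0, 0, 1], [0.032, 0.005, -0.095, 0, 0, 0, 1], [0, 0, 0, 0, 0, 0, 1], [0, 0, 0, 0, 0, 0, 1]]])

```text
clock: 12.22
eef_pos: [593.7, -101.2, 116.1]
tool_rot: [3.142, -0.325, 0.153]
force: [-0.4, -0.9, 4.7]
width: 58.4
gripper_force: 65.0
```

```bash
python3 st.py
python3 - <<'E'
from ov import *
from fit import *
s=ctrl.read_state();ims={}
for c in('top','side'):
    im,d=get_image(c);ims[c]=im
python=None
import ov
Rs=Ro.from_euler('ZY',[np.radians(8.8),-.325]).as_matrix()
overlay(s,ims,'pics/ov3.png',(Rs,np.array([591.4,-101.2,121.3])))
E
```

```text
12.225 [ 593.69 -101.23  116.05] [ 3.1416 -0.3249  0.1532] F n,x,y [np.float64(4.62), np.float64(0.99), np.float64(-0.84)] T n,x,y [np.float64(-0.047), np.float64(-0.122), np.float64(0.084)] 58.41
```

View pics/ov3.png

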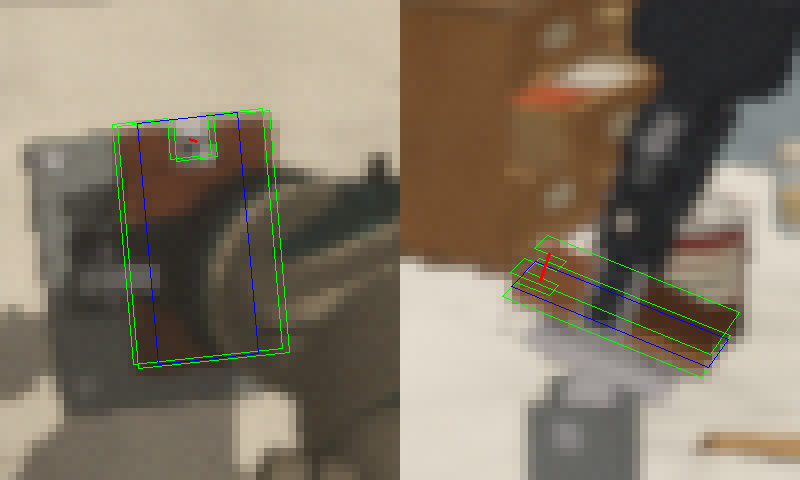

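The notch surrounds the pin: pin at crop (190,148), slot 175 to 215. Torque says the contact is biased to the uphill end, so I level the slide by torque feedback.

Emit:
play_rows(series=[[[0, 0, 0, 0.153, -0.988, 0, 1], [0, 0, 0, 0, 0, 0, 1], [0, 0, 0, 0, 0, 0, 1]]])

```text
clock: 12.7
eef_pos: [593.5, -101.1, 115.9]
tool_rot: [-3.141, -0.342, 0.153]
force: [-0.6, -0.0, 4.8]
width: 57.7
gripper_force: 65.0
```

```bash
python3 st.py
```

```text
12.7 [ 593.49 -101.14  115.93] [-3.1415 -0.3419  0.1534] F n,x,y [np.float64(4.72), np.float64(0.91), np.float64(0.05)] T n,x,y [np.float64(0.026), np.float64(-0.123), np.float64(0.32)] 57.75
```

Emit:
play_rows(series=[[[0, 0, 0, 0.153, -0.988, 0, 1], [0, 0, 0, 0, 0, 0, 1], [0, 0, 0, 0, 0, 0, 1]]])

```text
clock: 13.08
eef_pos: [594.2, -101.6, 117.9]
tool_rot: [-3.138, -0.352, 0.153]
force: [-3.1, 0.6, 2.7]
width: 58.7
gripper_force: 64.8
```

```bash
python3 st.py
```

```text
13.075 [ 594.18 -101.58  117.95] [-3.138  -0.3523  0.1526] F n,x,y [np.float64(3.54), np.float64(-2.0), np.float64(1.03)] T n,x,y [np.float64(-0.052), np.float64(0.103), np.float64(1.065)] 58.72
```

```bash
python3 st.py
python3 - <<'E'
from h import *
s=ctrl.read_state();print(s['qpos'].round(3),s['qd'].round(3),s['tau'].round(1),s['torque'])
E
```

```text
13.075 [ 594.18 -101.58  117.95] [-3.138  -0.3523  0.1526] F n,x,y [np.float64(3.54), np.float64(-2.0), np.float64(1.03)] T n,x,y [np.float64(-0.052), np.float64(0.103), np.float64(1.065)] 58.72
[ 0.093  0.626  0.146  2.078 -1.099  0.234 -0.167] [-0.003  0.     0.001 -0.007 -0.003 -0.004  0.003] [ -0.5 -47.2   1.6 -12.9  -0.6  -0.5   0. ] [-0.04993307  1.07000483 -0.01622182]
```

Joints 5 and 6 reached their range limits there (-1.099 and 0.234), so I go back. The previous pitch was nearly level anyway.

Emit:
play_rows(series=[[[0, 0, 0, -0.153, 0.988, 0, 1], [0, 0, 0, 0, 0, 0, 1], [0, 0, 0, 0, 0, 0, 1]]])

```text
clock: 13.45
eef_pos: [595.2, -101.7, 118.5]
tool_rot: [-3.139, -0.337, 0.153]
force: [-2.7, -0.3, 2.1]
width: 58.3
gripper_force: 64.8
```

```bash
cat >> st.py <<'E'
print(s['qpos'].round(3))
E
python3 st.py
```

```text
13.45 [ 595.24 -101.65  118.5 ] [-3.1391 -0.3368  0.1535] F n,x,y [np.float64(2.89), np.float64(-1.85), np.float64(0.08)] T n,x,y [np.float64(-0.022), np.float64(-0.002), np.float64(0.77)] 58.28
[ 0.05   0.632  0.205  2.063 -1.062  0.272 -0.213]
```

Emit:
play_rows(series=[[[-0.095, -0.015, 0.284, 0, 0, 0, 1], [-0.187, -0.029, -0.064, 0, 0, 0, 1], [0, 0, 0, 0, 0, 0, 1], [0, 0, 0, 0, 0, 0, 1]]])

```text
clock: 13.95
eef_pos: [592.5, -102.3, 120.8]
tool_rot: [-3.139, -0.337, 0.153]
force: [-0.0, 0.1, -0.2]
width: 58.1
gripper_force: 64.4
```

```bash
python3 st.py
```

```text
13.95 [ 592.52 -102.26  120.79] [-3.139  -0.3368  0.1533] F n,x,y [np.float64(-0.16), np.float64(-0.06), np.float64(0.07)] T n,x,y [np.float64(0.03), np.float64(0.002), np.float64(0.393)] 58.13
[ 0.051  0.625  0.206  2.069 -1.058  0.273 -0.214]
```

Emit:
play_rows(series=[[[0, 0.08, 0, 0, 0, 0, 1], [0.063, 0.01, -0.19, 0, 0, 0, 1], [0.063, 0.01, -0.19, 0, 0, 0, 1], [0, 0, 0, 0, 0, 0, 1], [0, 0, 0, 0, 0, 0, 1]]])

```text
clock: 14.58
eef_pos: [593.8, -101.2, 117.2]
tool_rot: [-3.139, -0.337, 0.153]
force: [-0.5, 0.1, 3.8]
width: 58.6
gripper_force: 64.8
```

```bash
python3 st.py; python3 st.py|head -1
```

```text
14.575 [ 593.79 -101.23  117.19] [-3.139  -0.337   0.1533] F n,x,y [np.float64(3.76), np.float64(0.72), np.float64(0.18)] T n,x,y [np.float64(-0.031), np.float64(0.088), np.float64(0.457)] 58.64
[ 0.059  0.631  0.191  2.068 -1.064  0.262 -0.209]
14.575 [ 593.79 -101.23  117.19] [-3.139  -0.337   0.1533] F n,x,y [np.float64(3.76), np.float64(0.72), np.float64(0.18)] T n,x,y [np.float64(-0.031), np.float64(0.088), np.float64(0.457)] 58.64
```

Emit:
play_rows(series=[[[0, 0, 0, -0.1, 0.24, -0.02, 1], [0.041, 0.006, -0.123, 0, 0, 0, 1], [0.041, 0.006, -0.123, 0, 0, 0, 1], [0, 0, 0, 0, 0, 0, 1], [0, 0, 0, 0, 0, 0, 1], [0, 0, 0, 0, 0, 0, 1]]])

```text
clock: 15.32
eef_pos: [594.6, -101.1, 114.7]
tool_rot: [-3.14, -0.333, 0.153]
force: [-2.0, 1.5, 5.8]
width: 58.2
gripper_force: 65.1
```

```bash
python3 st.py
python3 - <<'E'
from fit import *
F=[];n=np.array([-.3155,-.0489,.9476]);ims={}
for k in range(10):
    c='top' if k%2 else 'side';ims[c]=get_image(c)[0];s=ctrl.read_state();F.append([s['force']@n,*s['torque']])
print(np.mean(F,0).round(3),np.std(F,0).round(3))
o=[]
for c,(u0,v0,u1,v1) in(('top',(375,160,425,220)),('side',(312,145,362,205))): o.append(cv2.resize(ims[c][v0:v1,u0:u1,::-1],None,fx=8,fy=8,interpolation=2))
cv2.imwrite('pics/end.png',np.hstack(o))
E
```

```text
15.325 [ 594.57 -101.1   114.69] [-3.1401 -0.3326  0.1534] F n,x,y [np.float64(6.09), np.float64(0.19), np.float64(1.77)] T n,x,y [np.float64(0.022), np.float64(0.216), np.float64(0.457)] 58.19
[ 0.053  0.637  0.197  2.064 -1.059  0.264 -0.217]
[6.109 0.111 0.452 0.04 ] [0.248 0.028 0.016 0.022]
```

View pics/end.png

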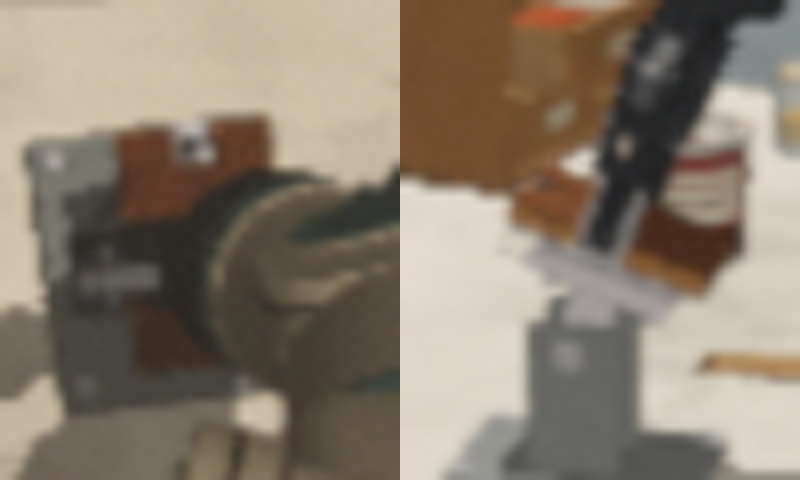

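The slide lies flush on the stage with the pin in its notch (top crop about 190,145). Contact force is about 6.5 to 7 N, which is roughly 5 mm of travel. The grip holds at 65 N, so I hand in.

```bash
python3 -c "
from cell import workorder
print(workorder.finish_job())"
```

```text
the job is handed in; nothing more can be done
None
```

I handed the job in with the slide gripped and held flush on the stage, dark side up, the pin in its notch and the stage pressed in about 5 mm; that travel is estimated from force and arm position, and no verdict came back.

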